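# Reset the tripped amplifier through its shuttered well

### The arm

A 6-joint arm with a two-finger parallel gripper is mounted at the origin on a cart in front of the work surface, level with it; the furniture and walls round the work are solid. World frame = base frame: x ahead of the robot, y to its left, z up, the work surface at z = 0. Lengths are in m, angles in rad, forces in N, time in s.
With the tool pointing down it reaches from about 0.3 to 0.95 m from the base axis. Payload 3.1 kg.
Tool frame: the origin (TCP) lies midway between the tips of the shut fingers; the grasp point (between the pads) lies 19 mm behind it; z points along the fingers, y is the line along which they close (so a half turn about z gives the same grasp; the last joint's range is limited). The gripper opens to 85 mm and grips with 20 to 120 N. Pads are 22 mm wide; open, the fingers measure 114 mm over their backs; the gripper's body (76 mm by 85 mm) begins 54 mm behind the grasp point. The pads swing forward as they close: fully open they stand 13 mm farther back than shut.
Start: joints at [-1.39, 0.308, 1.634, -0, 1.2, -0.07], TCP at [0.155, -0.605, 0.231] pointing down, gripper open.
Joint ranges: [-3.06, 3.06], [-0.79, 1.96], [0.05, 2.63], [-1.19, 4.34], [0.05, 2.64], [-2.94, 2.94]. Speed limits (rad/s): [2.79, 2.79, 3.14, 3.14, 3.14, 3.14].

### API

Orientations are given as a rotation vector (axis times angle).
In Python, from station import robot gives the robot as it stands.
- The arm moves only by the tool advance, called after "Call:" as name(argument=value, ...), one argument or row to a line, values as JSON. Schema: {"type":"object","properties":{"increments":{"type":"object","properties":{"deltas":{"type":"array","items":{"type":"array","items":{"type":"number"},"minItems":5,"maxItems":5},"minItems":1,"maxItems":12}},"additionalProperties":false,"required":["deltas"]},"grip_force":{"type":"number"},"only":{"type":"string"},"quiet":{"type":"boolean"},"lines":{"type":"string"}},"required":["increments"],"additionalProperties":false}. increments is an object whose key "deltas" holds a list of rows, 1 to 12 of them, each of 5 numbers: the finger opening in m, then dx, dy, dz in m, then a turn about the tool's z in rad; each row is the pose to reach, as a shift and turn from the pose commanded when the call began, along the tool's axes at that moment; what a row does not reach only later rows make up. A row lasts 1/10 s, in which the tool goes at most 0.05 m and 0.15 rad, less where a joint would pass 70% of its speed; a pose out of reach is approached as far as the arm can. The fingers move at their own pace and stop on an object; grip_force is the grip in N (left out, the last holds). Time passes only in rows, so rows that do not move let the fingers close. The tool returns the time, the measured TCP pose, the force, the opening and the grip force at its end. only (a regular expression) keeps the lines of the reply that match it, lines (a string "A,B") keeps lines A to B, and quiet returns only ok. Input that does not fit is refused with a message, and nothing moves.
- robot.read_state(): the state, without advancing time (a new reading comes with each control period).
- robot.snapshot(name): name is "scene" or "top" or "wrist"; returns the picture (400x640x3 uint8, blue, green, red); there is no depth.
- robot.camera_info(name): a dict with "K" (3x3 intrinsics, pixels), "dist" ([k1, k2, p1, p2, k3] as OpenCV has them; the pictures are not rectified), "R" (3x3) and "t" (3): a world point X has camera coordinates R X + t; the wrist camera has in their place "mount" (4x4, takes a point from camera to tool coordinates, whose origin is the TCP and whose axes are the flange's). Camera axes: x right, y down, z forward; pixel columns grow to the right and rows downward; lengths in m; the calibration is good to about 2 mm. A picture is of the moment at which its call begins: read the wrist's pose just before it. camera_info takes no time and is no camera call.
- robot.sign_off(): hands the job in; it is judged then, once.
The state is a dict: "time": time; "qpos": joint angles; "joint_vel": joint speeds; "joint_torque": joint torques, N m; "ee_pos": TCP position; "tcp_rot": TCP orientation; "wrist_force": force on the tool from outside, world axes, zero at the start; "wrist_torque": the same for the moment, N m; "finger_gap": finger opening in m; "finger_force": force on a finger pad.
Only numpy, scipy, OpenCV 4.12 (cv2) and the standard library are available. Lean on these libraries where they do the work, as an engineer would, in place of code of your own. Each camera call takes 0.05 s, during which the arm holds its last target. There are 200 camera calls.

### The job

The protection of the finned amplifier box has tripped: with the fingertips, push its sliding shutter fully open, reach down into the round well, press the sunken reset key all the way down and keep it down for a full second, then let it come up and push the shutter fully shut again. Leave the similar box without fins as it is, and do not lift or shift the loose parts lying around.

Things in the scene. Friction and masses are not known exactly. Their poses are not given: they have to be found in the camera images.
- amp: grey bench box (amplifier) with dark cooling fins along its back, fixed to the worktop, 140 (x) x 170 (y) x 60 mm high; origin at the centre of its underside, z up, front (brass sockets) to its -x. Flat top panel at z = 60 mm; two shutter rails along y on it, 8 mm high, at x = -47 and +17 mm. Fins on the panel from x = 33 to 67 mm, 16 mm high
- amp_shutter (a joint): the amplifier's shutter: aluminium plate 59 (x) x 60 (y) mm on the top panel, its top face 65 mm above the worktop; slides along the box's +y, m. 0 = fully shut (plate centred over the well), 0.062 = fully open at its end stop (well uncovered, 9 mm clear of the plate). Stays where it is left; friction about 1.5 N
- amp_key (a joint): the amplifier's sunken key, m. 0 = up, 0.006 = fully down; grows as it is pressed down. Spring return: about 1.5 N to start, 5 N fully down
- amp_key_top (a point): centre of the top face of the amplifier's sunken reset key, a white round key 20 mm across; when up it lies 15 mm below the top panel, 45 mm above the worktop (moves with the key)
- amp_well (a point): centre of the mouth of the amplifier's round well, level with the top panel, 60 mm above the worktop, at x = -15, y = -45 mm in the box's frame. The well is 48 mm across and 24 mm deep, with the sunken key at its centre; it is hidden while the shutter is shut
- amp_tab (a point): centre of the top edge of the upright tab of the amplifier's shutter, 86 mm above the worktop (moves with the shutter). The tab is 26 mm along the box's x, 8 mm along its y, and stands 21 mm above the shutter plate; it is 15 mm to +y of the plate's centre
- plain: grey bench box without fins, fixed to the worktop, 140 (x) x 170 (y) x 60 mm high; origin at the centre of its underside, z up, front (brass sockets) to its -x. Flat top panel at z = 60 mm; two shutter rails along y on it, 8 mm high, at x = -47 and +17 mm. Flat dark strip, 3 mm high, where the other has fins. To be left alone
- plain_shutter (a joint): the finless box's shutter: aluminium plate 59 (x) x 60 (y) mm on the top panel, its top face 65 mm above the worktop; slides along the box's +y, m. 0 = fully shut (plate centred over the well), 0.062 = fully open at its end stop (well uncovered, 9 mm clear of the plate). Stays where it is left; friction about 1.5 N
- plain_key (a joint): the finless box's sunken key, m. 0 = up, 0.006 = fully down; grows as it is pressed down. Spring return: about 1.5 N to start, 5 N fully down
- plain_tab (a point): centre of the top edge of the upright tab of the finless box's shutter, 86 mm above the worktop (moves with the shutter). The tab is 26 mm along the box's x, 8 mm along its y, and stands 21 mm above the shutter plate; it is 15 mm to +y of the plate's centre
- power_sensor: white power sensor with coaxial plugs, loose, 36 x 146 x 36 mm, long along its y, beside the boxes at the left; origin at the centre of its underside; bystander
- n_tee: light metal coaxial tee, loose, 40 x 70 x 20 mm, beside the boxes at the right; origin at the centre of its underside; bystander
- attenuator: black finned round attenuator, loose, 25 x 69 x 25 mm, long along its y, near the front edge of the worktop between the boxes; origin at the centre of its underside; bystander

How it is judged:
On the way, in this order (a step that is already met when the one before it is completed fails the run):
1. the amplifier's shutter is pushed open (0.054 m or more of its 0.062 m) (value of joint amp_shutter above 0.054 m), for 0.2 s.
2. the fingers hold the amplifier's key down (0.0048 m or more of its 0.006 m) for at least 0.7 s (value of joint amp_key above 0.0048 m and contact force between the fingers and amp above 1 N), for 0.7 s.
3. the key is up again and the shutter is pushed shut (value of joint amp_key below 0.001 m and value of joint amp_shutter below 0.004 m), for 0.2 s.
At the end, for the whole second after the job is handed in: The amplifier's shutter is shut to within 4 mm and its key is up (within 1 mm); the finless box's key is up and its shutter within 5 mm of where it was; the loose parts are at rest within 20 mm of where they lay (all of step 3 and value of joint plain_key below 0.001 m and distance of plain_tab from where it was at the start of the episode below 0.005 m and distance of each of power_sensor, n_tee, attenuator from where it was at the start of the episode below 0.02 m and linear speed of each of power_sensor, n_tee, attenuator below 0.02 m/s); the robot touches nothing.
It fails at once if the key of the finless box is pressed (over 2 mm) (value of joint plain_key above 0.002 m).
It fails at once if the shutter of the finless box is moved by more than 5 mm (distance of plain_tab from where it was at the start of the episode above 0.005 m).
It fails at once if a loose part is lifted or shifted by more than 20 mm (distance of any of power_sensor, n_tee, attenuator from where it was at the start of the episode above 0.02 m).
It also fails if it takes over 56 s, if anything falls off the work surface, if the arm or the gripper's body presses on something with over 40 N, if the wrist force passes 120 N, or if a joint passes its speed limit or range.

## Working session

There is one attempt and no reset: what is moved stays moved. The work goes in short steps, Python scripts to look and compute and a tool call to move; the robot and the scene stay as the last step left them, time stands still between calls to the robot, and variables do not carry over. Pictures are saved under pics/ and viewed, at most 10 in all, crops included, and the job is handed in when it is done.

```bash
mkdir -p pics; python3 - <<'E'
from station import robot
import cv2,numpy as np
for n in ("scene","top"):
    cv2.imwrite(f"pics/{n}0.png",robot.snapshot(n))
    c=robot.camera_info(n);print(n,np.round(c["K"],1).tolist(),c["dist"],np.round(c["R"],3).tolist(),c["t"])
s=robot.read_state();print(s["time"],s["ee_pos"],s["tcp_rot"],s["finger_gap"])
E
```

```text
scene [[403.7, 0.0, 313.0], [0.0, 403.7, 200.4], [0.0, 0.0, 1.0]] [-0.08091205  0.          0.          0.          0.        ] [[0.692, 0.722, 0.003], [0.632, -0.604, -0.486], [-0.349, 0.338, -0.874]] [-0.33238158 -0.2478047   1.36162406]
top [[437.4, 0.0, 324.6], [0.0, 437.4, 203.7], [0.0, 0.0, 1.0]] [-0.02790432  0.          0.          0.          0.        ] [[0.015, -1.0, 0.001], [-0.987, -0.015, -0.162], [0.162, 0.002, -0.987]] [-0.01506765  0.48473318  1.45679128]
0.1 [ 0.15496101 -0.60472028  0.23018433] [-3.11486248e+00 -3.92696050e-01  1.45416727e-04] 0.0854886427655947
```

View pics/top0.png

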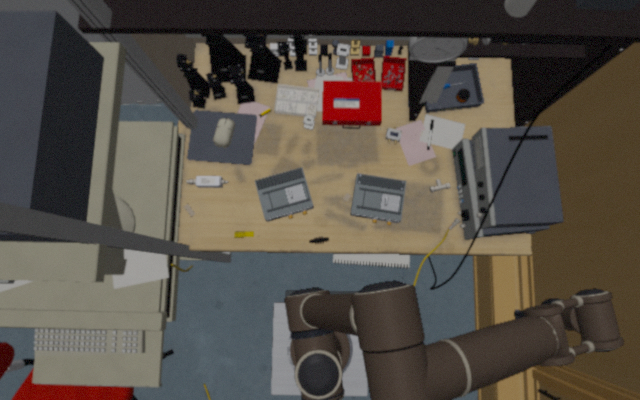

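View pics/scene0.png

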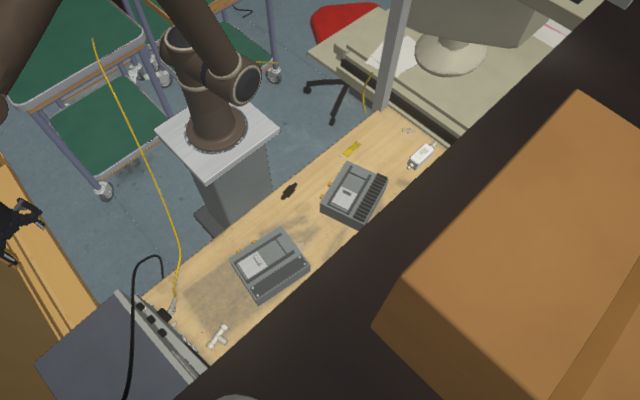

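The left box (top picture ~(285,194)) carries the fins; the one on the right (~(378,198)) has the flat strip. I'll enlarge both views of the finned box.

```bash
python3 - <<'E'
import cv2,numpy as np
a=cv2.imread("pics/top0.png")[155:235,240:330];b=cv2.imread("pics/scene0.png")[150:240,310:400]
cv2.imwrite("pics/c1.png",np.hstack([cv2.resize(a,(400,356),interpolation=cv2.INTER_CUBIC),cv2.resize(b,(356,356),interpolation=cv2.INTER_CUBIC)]))
E
```

```text
(no output)
```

View pics/c1.png

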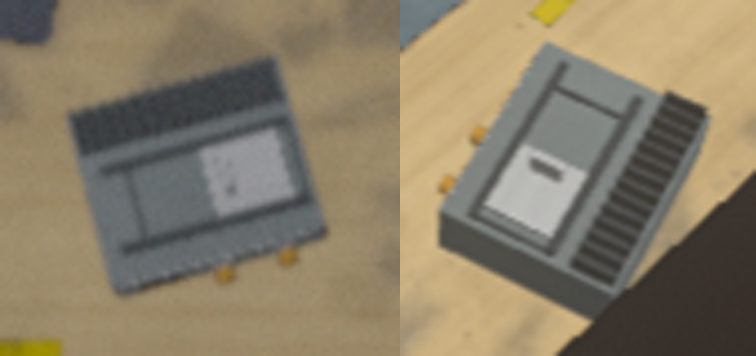

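```bash
cat > h.py <<'E'
from station import robot
import cv2,numpy as np
from scipy.optimize import least_squares
from scipy.spatial.transform import Rotation as R
def proj(n,X):
    c=robot.camera_info(n)
    return cv2.projectPoints(np.float64(X),cv2.Rodrigues(np.array(c["R"]))[0],np.float64(c["t"]),np.array(c["K"]),np.array(c["dist"]))[0][:,0]
def w(p,B): # box->world
    B=np.atleast_2d(B);c,s=np.cos(p[2]),np.sin(p[2])
    return np.c_[p[0]+c*B[:,0]-s*B[:,1],p[1]+s*B[:,0]+c*B[:,1],B[:,2]]
def tool(X): # world point -> shift in tool axes from the present pose
    s=robot.read_state();return R.from_rotvec(s["tcp_rot"]).inv().apply(np.array(X)-s["ee_pos"])
E
python3 - <<'E'
from h import *
pl=[(-.0445,-.015,.065),(.0145,-.015,.065),(.0145,-.075,.065),(-.0445,-.075,.065),(-.07,.085,.06),(-.07,-.085,.06)]
t=np.array([(215,216),(198,150),(280,128),(297,195),(118,293),(327,235)])/[4.444,4.45]+[240,155]-.4
s=(np.array([(525,142),(585,172),(550,240),(483,208),(545,43),(440,212)])-[400,0])/3.956+[310,150]-.4
for nm in (["top"],["scene"],["top","scene"]):
    f=lambda p:np.concatenate([(proj(n,w(p,pl))-{"top":t,"scene":s}[n]).ravel() for n in nm])
    r=least_squares(f,[.6,.1,.27]);print(nm,r.x.round(4),np.round(r.fun.reshape(-1,2),1).tolist())
E
```

```text
['top'] [0.5137 0.1364 0.3234] [[2.1, 1.4], [0.9, -0.2], [-0.6, -0.5], [0.7, 0.7], [-2.2, 0.4], [-0.9, -1.8]]
['scene'] [0.5164 0.135  0.3152] [[-2.0, 0.7], [1.2, 1.4], [1.0, 0.6], [-0.7, -0.1], [-0.1, -1.6], [0.5, -1.2]]
['top', 'scene'] [0.5151 0.1357 0.3191] [[2.3, 1.0], [1.1, -0.6], [-0.4, -0.9], [0.9, 0.4], [-2.1, -0.1], [-0.7, -2.1], [-2.1, 0.3], [1.1, 1.0], [1.0, 0.1], [-0.8, -0.4], [-0.3, -2.0], [0.5, -1.5]]
```

```bash
python3 - <<'E'
from h import *
p=[.5151,.1357,.3191]
W=w(p,[(-.015,-.045,.06)])[0];print("well",W)
for X in ([.30,-.30,.25],[W[0]-.02,W[1],.25]): print(tool(X).round(4))
print(robot.camera_info("wrist")["mount"])
E
```

```text
well [0.51497427 0.088266   0.06      ]
[ 0.2161 -0.2592 -0.0192]
[ 0.5014 -0.587  -0.0185]
[[ 1.03128939e-04 -9.45017830e-01 -3.27018793e-01  8.50426578e-02]
 [ 9.99999606e-01  3.85810775e-04 -7.99553936e-04  7.03729833e-04]
 [ 8.81760099e-04 -3.27018581e-01  9.45017497e-01 -1.42724095e-01]
 [ 0.00000000e+00  0.00000000e+00  0.00000000e+00  1.00000000e+00]]
```

Call:
advance(
  increments={"deltas": [[0, 0.05, -0.06, -0.02, 0], [0, 0.08, -0.1, -0.02, 0], [0, 0.11, -0.13, -0.02, 0], [0, 0.14, -0.17, -0.02, 0], [0, 0.165, -0.2, -0.02, 0], [0, 0.19, -0.23, -0.02, 0], [0, 0.216, -0.26, -0.02, 0], [0, 0.25, -0.295, -0.02, 0], [0, 0.28, -0.33, -0.02, 0], [0, 0.31, -0.365, -0.02, 0], [0, 0.34, -0.4, -0.02, -0.03], [0, 0.37, -0.435, -0.02, -0.07]]},
  grip_force=40,
)

```text
time: 1.3
ee_pos: [0.4057, -0.0903, 0.2511]
tcp_rot: [3.101, 0.504, 0.0]
wrist_force: [1.0, -0.3, -0.2]
finger_gap: -0.0
finger_force: 0.0
```

```bash
python3 - <<'E'
from h import *
p=[.5151,.1357,.3191]
W=w(p,[(-.015,-.045,.06)])[0]
print(tool([W[0]-.02,W[1],.25]).round(4))
E
```

```text
[ 0.1412 -0.1411  0.0011]
```

Call:
advance(
  increments={"deltas": [[0, 0.035, -0.035, 0, 0], [0, 0.07, -0.07, 0, 0], [0, 0.105, -0.105, 0, 0], [0, 0.135, -0.135, 0, 0], [0, 0.135, -0.135, 0, 0], [0, 0.135, -0.135, 0, 0]]},
)

```text
time: 1.9
ee_pos: [0.4906, 0.079, 0.2506]
tcp_rot: [3.1, 0.506, -0.003]
wrist_force: [0.1, -0.2, -0.3]
finger_gap: 0.0002
finger_force: 0.0
```

```bash
python3 - <<'E'
from h import *
s=robot.read_state();i=robot.snapshot("wrist");cv2.imwrite("pics/w1.png",i);print(s["ee_pos"],s["tcp_rot"])
c=robot.camera_info("wrist");print(c["K"],c["dist"])
E
```

```text
[0.4905531  0.07902438 0.25055163] [ 3.10013533  0.50566544 -0.0031859 ]
[[312.72110063   0.         320.89752999]
 [  0.         312.72110063 198.43963206]
 [  0.           0.           1.        ]] [-0.01916622  0.          0.          0.          0.        ]
```

View pics/w1.png

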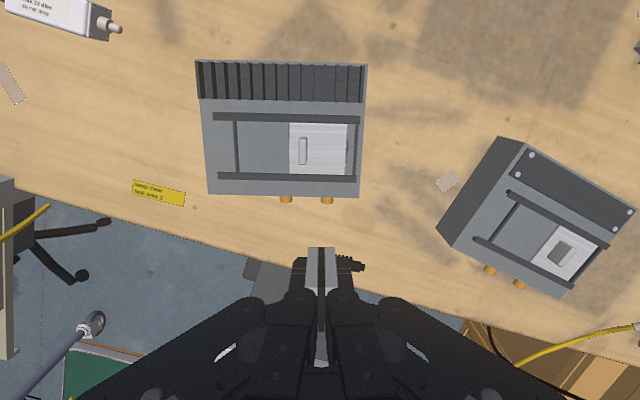

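```bash
python3 - <<'E'
import cv2
a=cv2.imread("pics/w1.png")[50:210,185:375]
cv2.imwrite("pics/c2.png",cv2.resize(a,None,fx=3.5,fy=3.5,interpolation=cv2.INTER_CUBIC))
E
```

```text
(no output)
```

View pics/c2.png

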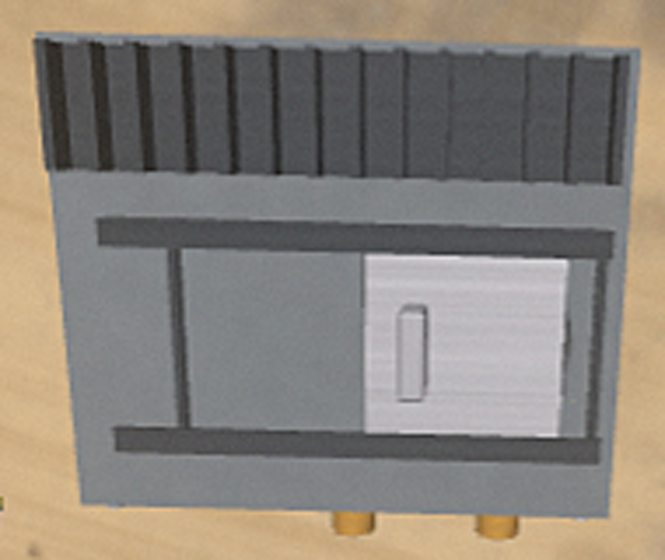

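```bash
cat >> h.py <<'E'
def pw(X,ee,rv):
    c=robot.camera_info("wrist");T=np.eye(4);T[:3,:3]=R.from_rotvec(rv).as_matrix();T[:3,3]=ee
    M=np.linalg.inv(T@np.array(c["mount"]))
    return cv2.projectPoints(np.float64(X),cv2.Rodrigues(M[:3,:3].copy())[0],M[:3,3],np.array(c["K"]),np.array(c["dist"]))[0][:,0]
E
python3 - <<'E'
from h import *
ee=[.4905531,.07902438,.25055163];rv=[3.10013533,.50566544,-.0031859]
box=[(-.07,.085,.06),(-.07,-.085,.06),(.07,-.085,.06)]
pl=np.array([(.0145,-.015,.065),(.0145,-.075,.065),(-.0445,-.075,.065),(-.0445,-.015,.065),(-.015,-.03,.086)])
m=np.array([(81,503),(608,517),(640,48),(364,252),(568,260),(558,437),(364,433),(411,354)])/3.5+[185,50]-.4
f=lambda p:(pw(np.r_[w(p[:3],box),w(p[:3],pl+[0,p[3],0])],ee,rv)-m).ravel()
r=least_squares(f,[.515,.136,.319,0]);print(r.x.round(4),r.fun.reshape(-1,2).round(1).tolist())
E
```

```text
[0.518  0.1308 0.2949 0.0077] [[-0.4, 0.3], [-0.0, 0.4], [0.4, -0.0], [-0.1, -2.4], [0.2, -3.0], [0.1, 2.1], [0.2, 1.8], [-0.3, 1.4]]
```

```bash
python3 - <<'E'
from h import *
p=[.518,.1308,.2949]
s=robot.read_state();print(s["ee_pos"],s["tcp_rot"],s["wrist_force"])
for b in ([-.015,-.053,.11],[-.015,-.053,.073],[-.015,.0135,.073],[-.015,-.045,.045]): print(tool(w(p,[b])[0]).round(4))
E
```

```text
[0.49028247 0.0781408  0.25058727] [ 3.10056686  0.50294502 -0.00321616] [ 0.65282629  0.33650466 -0.68421191]
[0.0268 0.0114 0.1405]
[0.0269 0.0114 0.1775]
[ 0.0287 -0.0551  0.1775]
[0.0272 0.0034 0.2055]
```

Call:
advance(
  increments={"deltas": [[0, 0.027, 0.011, 0.04, 0.027], [0, 0.027, 0.011, 0.09, 0.027], [0, 0.027, 0.011, 0.12, 0.027], [0, 0.027, 0.011, 0.15, 0.027], [0, 0.027, 0.011, 0.165, 0.027], [0, 0.027, 0.011, 0.177, 0.027], [0, 0.027, 0.011, 0.177, 0.027], [0, 0.027, 0.011, 0.177, 0.027], [0, 0.027, 0.011, 0.177, 0.027]]},
)

```text
time: 2.85
ee_pos: [0.5214, 0.0762, 0.0757]
tcp_rot: [3.108, 0.459, 0.004]
wrist_force: [0.4, 0.2, -0.0]
finger_gap: 0.0
finger_force: 0.0
```

```bash
python3 - <<'E'
from h import *
p=[.518,.1308,.2949]
s=robot.read_state();cv2.imwrite("pics/w2.png",robot.snapshot("wrist"));print(s["ee_pos"],s["tcp_rot"],s["wrist_force"])
for b in ([-.015,-.053,.073],[-.015,.0135,.073]): print(tool(w(p,[b])[0]).round(4))
E
```

```text
[0.52140377 0.07621401 0.07568318] [3.10760469 0.45894681 0.00428269] [ 0.43335647  0.21621258 -0.01044821]
[-0.0025 -0.0001  0.0027]
[-0.0026 -0.0666  0.0026]
```

View pics/w2.png

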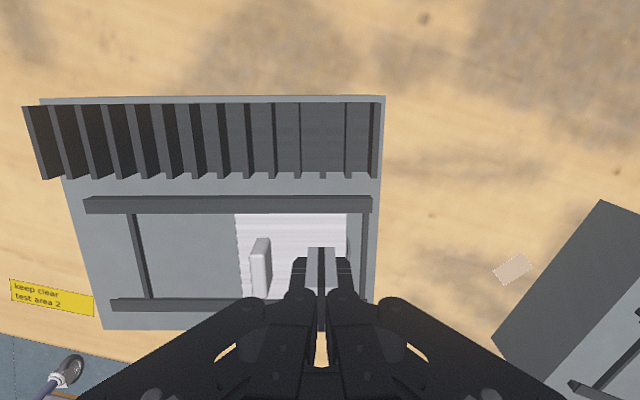

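The fingertips (~(320,255)) are just to the right of the tab (~(260,262)), clear of it and between the rails, so I can push now.

Call:
advance(
  increments={"deltas": [[0, -0.002, -0.006, 0.002, 0], [0, -0.002, -0.012, 0.002, 0], [0, -0.002, -0.018, 0.002, 0], [0, -0.002, -0.024, 0.002, 0], [0, -0.002, -0.03, 0.002, 0], [0, -0.002, -0.036, 0.002, 0], [0, -0.002, -0.042, 0.002, 0], [0, -0.002, -0.048, 0.002, 0], [0, -0.002, -0.054, 0.002, 0], [0, -0.002, -0.059, 0.002, 0], [0, -0.002, -0.063, 0.002, 0], [0, -0.002, -0.063, 0.002, 0]]},
)

```text
time: 4.1
ee_pos: [0.4998, 0.137, 0.0722]
tcp_rot: [-3.107, -0.46, -0.0]
wrist_force: [-0.0, -0.2, -0.8]
finger_gap: -0.0002
finger_force: 0.0
```

```bash
python3 - <<'E'
from h import *
p=[.518,.1308,.2949]
print(tool(w(p,[[-.015,.0135,.073]])[0]).round(4))
E
```

```text
[ 0.0006 -0.0022 -0.0008]
```

Call:
advance(
  increments={"deltas": [[0, 0, -0.002, 0, 0], [0, 0, -0.004, 0, 0], [0, 0, -0.006, 0, 0], [0, 0, -0.006, 0, 0]]},
)

```text
time: 4.5
ee_pos: [0.4988, 0.1406, 0.0722]
tcp_rot: [3.105, 0.462, 0.001]
wrist_force: [1.8, -6.1, -1.4]
finger_gap: 0.0003
finger_force: 3.2
```

```bash
python3 - <<'E'
from h import *
p=[.518,.1308,.2949]
s=robot.read_state();cv2.imwrite("pics/w3.png",robot.snapshot("wrist"));print(s["ee_pos"],s["tcp_rot"],s["wrist_force"])
print(tool(w(p,[[-.015,.0135,.073]])[0]).round(4))
E
```

```text
[0.49881568 0.14057537 0.07219263] [3.10452922e+00 4.61654279e-01 9.48363228e-04] [ 1.84490925 -6.05648689 -1.35291846]
[ 0.0005  0.0014 -0.0008]
```

View pics/w3.png

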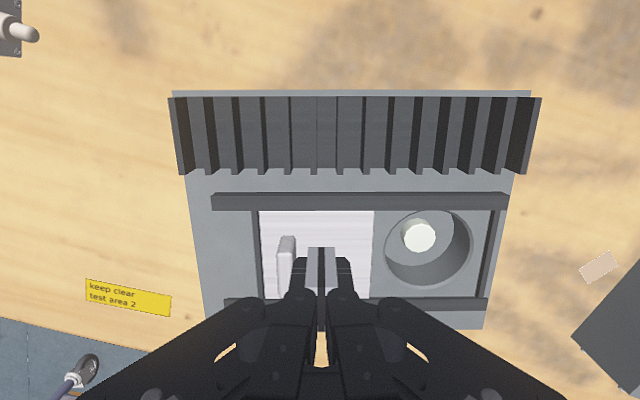

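The shutter is at its end stop (6 N reaction, plate's left edge at the bar at x≈260). The white key is visible at about (419,237) inside the well.

```bash
python3 - <<'E'
from h import *
p=[.518,.1308,.2949]
ee=[.49881568,.14057537,.07219263];rv=[3.10452922,.461654279,.000948]
K=w(p,[[-.015,-.045,.045]])[0];print("pred",pw([K,w(p,[[-.015,-.045,.06]])[0]],ee,rv))
r=least_squares(lambda q:(pw([[q[0],q[1],.045]],ee,rv)-[419,237]).ravel(),K[:2]);print(K,r.x,tool([r.x[0],r.x[1],.045]),tool(K))
E
```

```text
pred [[419.0702151  238.66980562]
 [427.05942557 250.69952626]]
[0.51672652 0.08338293 0.045     ] [0.51774695 0.08385932] [0.00164952 0.05970802 0.02733745] [0.00053468 0.05986721 0.02733776]
```

Call:
advance(
  increments={"deltas": [[0, 0, 0.01, 0, 0], [0, 0, 0.015, -0.015, 0], [0, 0.001, 0.04, -0.02, 0], [0, 0.001, 0.062, -0.02, 0], [0, 0.001, 0.062, -0.02, 0], [0, 0.001, 0.062, -0.02, 0], [0, 0.001, 0.062, -0.02, 0], [0, 0.001, 0.062, -0.01, 0], [0, 0.001, 0.062, -0.01, 0], [0, 0.001, 0.062, -0.01, 0]]},
)

```text
time: 5.55
ee_pos: [0.5163, 0.0834, 0.0814]
tcp_rot: [-3.107, -0.461, 0.003]
wrist_force: [-0.4, 0.2, 0.5]
finger_gap: 0.0002
finger_force: 0.0
```

```bash
python3 - <<'E'
from h import *
s=robot.read_state();print(s["ee_pos"],s["wrist_force"]);print(tool([.5172,.0836,.045]))
E
```

```text
[0.51630526 0.08335619 0.08141882] [-0.36374268  0.19470181  0.46046102]
[9.93067452e-04 4.53816899e-05 3.64170586e-02]
```

Position matches within 1 mm. I'll go down and press: key top 36 mm below, full travel 42 mm.

Call:
advance(
  increments={"deltas": [[0, 0.001, 0, 0.012, 0], [0, 0.001, 0, 0.024, 0], [0, 0.001, 0, 0.03, 0], [0, 0.001, 0, 0.034, 0], [0, 0.001, 0, 0.037, 0], [0, 0.001, 0, 0.039, 0], [0, 0.001, 0, 0.041, 0], [0, 0.001, 0, 0.043, 0], [0, 0.001, 0, 0.043, 0]]},
)

```text
time: 6.45
ee_pos: [0.5177, 0.0831, 0.0394]
tcp_rot: [-3.108, -0.46, 0.002]
wrist_force: [-2.9, -0.1, 5.1]
finger_gap: 0.0001
finger_force: 2.3
```

Call:
advance(
  increments={"deltas": [[0, 0, 0, 0.001, 0], [0, 0, 0, 0.002, 0], [0, 0, 0, 0.002, 0], [0, 0, 0, 0.002, 0], [0, 0, 0, 0.002, 0], [0, 0, 0, 0.002, 0], [0, 0, 0, 0.002, 0], [0, 0, 0, 0.002, 0], [0, 0, 0, 0.002, 0], [0, 0, 0, 0.002, 0], [0, 0, 0, 0.002, 0], [0, 0, 0, 0.002, 0]]},
)

```text
time: 7.65
ee_pos: [0.5178, 0.0832, 0.0389]
tcp_rot: [3.108, 0.46, -0.002]
wrist_force: [-7.1, -1.7, 14.6]
finger_gap: -0.0002
finger_force: 7.3
```

Call:
advance(
  increments={"deltas": [[0, 0, 0, 0, 0], [0, 0, 0, 0, 0], [0, 0, 0, 0, 0], [0, 0, 0, 0, 0]]},
)

```text
time: 8.05
ee_pos: [0.5178, 0.0832, 0.0389]
tcp_rot: [3.108, 0.46, -0.002]
wrist_force: [-7.3, -0.4, 14.1]
finger_gap: 0.0001
finger_force: 7.3
```

Bottomed out at 14 N and held for more than a second. Now I'll raise and go to the far side of the tab.

Call:
advance(
  increments={"deltas": [[0, 0, 0, -0.02, 0], [0, 0, 0, -0.05, 0], [0, 0, 0, -0.075, 0], [0, 0, 0, -0.075, 0], [0, 0, 0, -0.075, 0]]},
)

```text
time: 8.55
ee_pos: [0.5193, 0.0833, 0.1129]
tcp_rot: [3.108, 0.46, 0.005]
wrist_force: [-0.1, 0.0, -0.8]
finger_gap: -0.0002
finger_force: 0.0
```

```bash
python3 - <<'E'
from h import *
p=[.518,.1308,.2949]
s=robot.read_state();cv2.imwrite("pics/w4.png",robot.snapshot("wrist"));print(s["wrist_force"])
for b in ([-.015,.059,.11],[-.015,.059,.073],[-.015,-.0115,.073]): print(tool(w(p,[b])[0]).round(4))
E
```

```text
[-0.06725833  0.0473835  -0.81195833]
[-0.0014 -0.1046  0.0018]
[-0.0014 -0.1046  0.0388]
[-0.0013 -0.0341  0.0388]
```

View pics/w4.png

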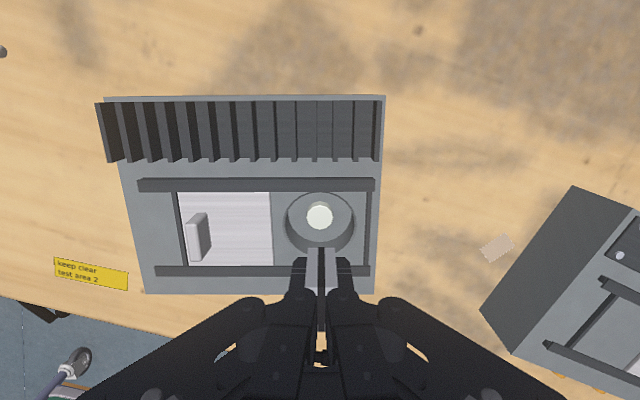

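The well is open, the key (~(320,216)) is up, and the tab is at ~(198,238). I'll cross above it and come down on its +y side.

Call:
advance(
  increments={"deltas": [[0, -0.001, -0.035, 0, 0], [0, -0.001, -0.07, 0, 0], [0, -0.001, -0.105, 0, 0], [0, -0.001, -0.105, 0, 0], [0, -0.001, -0.105, 0, 0], [0, -0.001, -0.105, 0.02, 0], [0, -0.001, -0.105, 0.034, 0], [0, -0.001, -0.105, 0.038, 0], [0, -0.001, -0.105, 0.038, 0], [0, -0.001, -0.105, 0.038, 0]]},
)

```text
time: 9.6
ee_pos: [0.4871, 0.183, 0.0743]
tcp_rot: [3.108, 0.459, 0.0]
wrist_force: [-0.7, 0.3, -0.3]
finger_gap: -0.0002
finger_force: 0.0
```

```bash
python3 - <<'E'
from h import *
p=[.518,.1308,.2949]
print(robot.read_state()["wrist_force"])
for b in ([-.015,.059,.073],[-.015,-.0115,.073]): print(tool(w(p,[b])[0]).round(4))
E
```

```text
[-0.74780215  0.33057629 -0.31050044]
[-0.0007 -0.0001  0.0013]
[-0.0005  0.0704  0.0013]
```

Call:
advance(
  increments={"deltas": [[0, 0, 0.007, 0.001, 0], [0, 0, 0.014, 0.001, 0], [0, 0, 0.021, 0.001, 0], [0, 0, 0.028, 0.001, 0], [0, 0, 0.035, 0.001, 0], [0, 0, 0.042, 0.001, 0], [0, 0, 0.049, 0.001, 0], [0, 0, 0.056, 0.001, 0], [0, 0, 0.062, 0.001, 0], [0, 0, 0.067, 0.001, 0], [0, 0, 0.07, 0.001, 0], [0, 0, 0.07, 0.001, 0]]},
)

```text
time: 10.8
ee_pos: [0.5066, 0.1156, 0.0729]
tcp_rot: [3.107, 0.46, -0.002]
wrist_force: [-0.2, -0.7, 0.7]
finger_gap: -0.0001
finger_force: 0.0
```

Call:
advance(
  increments={"deltas": [[0, 0, 0.002, 0, 0], [0, 0, 0.004, 0, 0], [0, 0, 0.004, 0, 0]]},
)

```text
time: 11.1
ee_pos: [0.5068, 0.1144, 0.0729]
tcp_rot: [-3.104, -0.457, 0.004]
wrist_force: [-1.5, 6.9, 1.2]
finger_gap: -0.0003
finger_force: 3.8
```

```bash
python3 - <<'E'
from h import *
p=[.518,.1308,.2949]
print(tool(w(p,[[-.015,-.013,.073]])[0]).round(4))
E
```

```text
[ 0.0005  0.0005 -0.0001]
```

At the shut stop (7 N, position as predicted). I'll back off, raise and check.

Call:
advance(
  increments={"deltas": [[0, 0, -0.01, 0, 0], [0, 0, -0.014, -0.02, 0], [0, 0, -0.014, -0.06, 0], [0, 0, -0.014, -0.1, 0], [0, 0, -0.014, -0.14, 0], [0, 0, -0.014, -0.15, 0], [0, 0, -0.014, -0.15, 0], [0, 0, -0.014, -0.15, 0], [0, 0, -0.014, -0.15, 0]]},
)

```text
time: 12.0
ee_pos: [0.5024, 0.1257, 0.2207]
tcp_rot: [3.107, 0.46, -0.008]
wrist_force: [0.2, -0.4, -0.4]
finger_gap: 0.0002
finger_force: 0.0
```

```bash
python3 - <<'E'
from h import *
p=[.518,.1308,.2949]
s=robot.read_state();i=robot.snapshot("wrist");cv2.imwrite("pics/w5.png",i)
a=[-.015,-.03,.086];print(s["wrist_force"],s["joint_vel"].round(3) if hasattr(s["joint_vel"],"round") else s["joint_vel"])
print(pw(w(p,[a,(.0,-.015,.065),(0,-.075,.065)]),s["ee_pos"],s["tcp_rot"]))
E
```

```text
[ 0.18283689 -0.41272224 -0.44092865] [-0.002  0.006 -0.003  0.001  0.002 -0.   ]
[[352.47290486 185.05233153]
 [335.52401753 164.0076763 ]
 [397.14076868 164.01352691]]
```

View pics/w5.png

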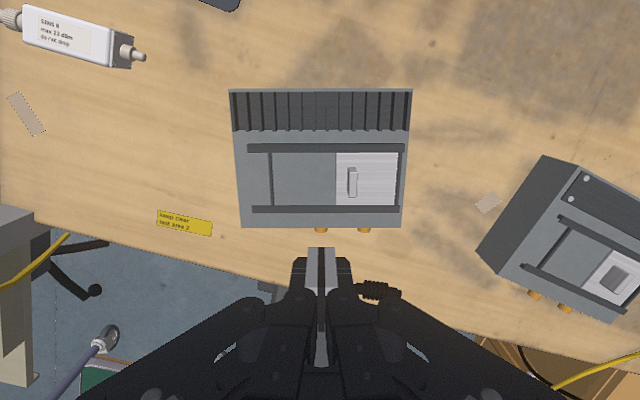

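The plate spans columns 336–397 and the tab is at (352,182). Both match the predicted fully shut position (335.5–397.1 and (352,185)). The arm is clear and the loose parts are undisturbed.

```bash
python3 -c "
from station import robot
print(robot.sign_off())"
```

```text
the job is handed in; nothing more can be done
None
```

The job is handed in, but the hand-in gave no verdict: I opened the finned amplifier's shutter to its stop, held the reset key fully down for over a second, let it come up, and pushed the shutter shut; the robot did not touch the other box or the loose parts.

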